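# Set the press timer's thumbwheel and start it

### The arm

A 7-joint arm with a two-finger parallel gripper is mounted at the origin on the work surface. World frame = base frame: x ahead of the robot, y to its left, z up, the work surface at z = 0. Lengths are in m, angles in rad, forces in N, time in s.
With the tool pointing down it reaches from about 0.4 to 0.85 m from the base axis. Payload 6.9 kg.
Tool frame: the origin (TCP) lies midway between the tips of the shut fingers; the grasp point (between the pads) lies behind it (ctrl.pinch_z is the z of the grasp point in the tool frame, in m); z points along the fingers, y is the direction in which the jaws open and shut (so a half turn about z gives the same grasp; the last joint's range is limited). The gripper opens to 85 mm and grips with 20 to 120 N. Pads are 22 mm wide; open, the fingers measure 114 mm over their backs; the gripper's body (76 mm by 85 mm) begins 54 mm behind the grasp point. The pads swing forward as they close: fully open they stand 13 mm farther back than shut.
Start: joints at [0.105, 0.507, -0.238, 1.5, 0.126, 1.149, -0.155], TCP at [0.625, -0, 0.231] pointing down, gripper open.
Joint ranges: [-3.08, 3.08], [-0.24, 2.05], [-1.43, 1.35], [0, 2.5], [-1.52, 4.66], [0.17, 1.96], [-2.89, 2.89]. Speed limits (rad/s): [2.39, 2.39, 3.14, 3.14, 3.14, 3.14, 3.14].

### API

Orientations are given as a unit quaternion [w, x, y, z].
In Python, from station import ctrl, get_state, vision, ticket, models gives the robot as it stands. Calls block until the motion is done:
- ctrl.movep(position, orientation): joint-space move of the TCP to a pose.
- ctrl.movel(position, frame=None, max_speed=0.15): straight line of the TCP; frame=None keeps the orientation; max_speed is the mean speed in m/s.
- ctrl.set_joints(angles): joint-space move.
- ctrl.ungrasp() and ctrl.close_gripper(force=None): open the fingers fully, or close them until they stop; force is the grip in N (None keeps the last).
- ctrl.pause(seconds).
- ctrl.ik(position, orientation): joint angles nearest the present ones, or None.
- get_state(): the state.
- vision.grab_frame(name): name is "scene" or "side" or "wrist"; returns (picture, depth): 400x640x3 uint8, blue, green, red; 400x640 float32, m along the optical axis (not along the pixel's ray), 0 where there is no reading.
- vision.camera_info(name): a dict with "mtx" (3x3 intrinsics, pixels), "R" (3x3) and "t" (3): a world point X has camera coordinates R X + t; the wrist camera has in their place "hand_eye" (4x4, takes a point from camera to tool coordinates, whose origin is the TCP and whose axes are the flange's). Camera axes: x right, y down, z forward; pixel columns grow to the right and rows downward; lengths in m; the calibration is good to about 2 mm. A picture is of the moment at which its call begins: read the wrist's pose just before it. camera_info takes no time and is no camera call.
A pose or a line that the arm cannot do raises ctrl.Unreachable and nothing moves.
- ticket.close_job(): hands the job in, once; it reports no verdict.
Trained networks look in the newest picture that a camera, given by its name, has taken for a name from the list of things; names that differ only in an ending like _2 or _b are one class to them, and where a whole thing is asked for, a point or a joint stands for the part that bears it (a point fixed in the world has none). Each returns a list of dicts, best first, with "p" (0 to 1); they miss things now and then, are a little off and sometimes report something else, mostly with a low value. They report only what shows in the picture. A call takes as long as a camera call.
- models.recognise(camera, target): "point" ([column, row] in pixels, amid what is visible of it).
- models.masks_of(camera, target): "mask" (400x640 bool, what is visible of it) and "point" ([column, row] in pixels, amid what is visible of it).
The state is a dict: "time": time; "qpos": joint angles; "qd": joint speeds; "tau": joint torques, N m; "tcp_pos": TCP position; "eef_rot": TCP orientation; "contact_force": force on the tool from outside, world axes, zero at the start; "wrist_torque": the same for the moment, N m; "width": finger opening in m.
Only numpy, scipy, OpenCV 4.12 (cv2) and the standard library are available. Lean on these libraries where they do the work, as an engineer would, in place of code of your own. Each camera call takes 0.05 s, during which the arm holds its last target.

### The job

Set the sandwich press timer: with a fingertip, flick the fins of its large wheel clockwise (seen from above), click by click, until the raised bar on the wheel points at the fixed pointer, without going a click too far. Then press the round start key beside it fully down and let it come up again. Push gently and grip nothing; leave the unit with the smaller wheel and the things standing around as they are.

Things in the scene. Friction and masses are not known exactly. Their poses are not given: they have to be found in the camera images.
- timer: press timer, fixed to the bench: white box 180 (x) x 230 (y) x 42 mm tall, aluminium top plate. Origin at the centre of its underside, z up. On top: the large six-finned wheel, the round start key, and a fixed dark steel pointer 12 mm tall on the wheel's +x side, its tip 60 mm from the wheel's axis
- timer_hub (a point): fixed point on the upright axis of the large wheel, level with its fin tops, 26 mm above the box top; at x -12, y +45 mm in the box's frame. Black wheel: core 60 mm in diameter, six straight radial fins 6 mm thick reaching 55 mm from the axis (outer gap between them about 49 mm), spanning 6 to 26 mm above the box top, open from above and outside
- timer_bar (a point): outer end of the raised bare aluminium bar (9 mm wide, 6 mm high, 47 mm long) that lies along the top of one of the fins, 50 mm from the wheel's axis; turns with the wheel. The wheel is set when this bar points along the box's +x at the fixed pointer
- timer_wheel (a joint): angle of the large wheel, rad, growing clockwise seen from above; 0: bar at the pointer. It rests only at clicks, every 1.047 rad (fins at multiples of 60 degrees from the box's +x), and starts 2 to 4 clicks before 0. Pushed over half-way (0.52 rad; 2 to 5 N at the fin ends) it snaps on to the next click. Stop 4.6 clicks before 0; it can be pushed past 0
- start_key (a joint): travel of the start key in m: 0 up, 0.006 fully down; sprung, 5 N when fully down, comes up again when let go. It counts as pressed beyond 0.0045
- thaw: a second, similar unit, fixed: white box 140 x 140 x 42 mm tall with a smaller finned wheel (72 mm across), its own pointer and no key; origin at the centre of its underside. To be left alone
- thaw_bar (a point): outer end of the raised bar on the smaller wheel, 34 mm from its axis, 70 mm above the bench; that wheel turns freely with slight friction
- shaker: loose steel shaker, 42 mm across, 78 mm tall, between the two units; origin at the centre of its underside, as for the other loose things
- cup: loose steel cup, 72 mm across, 75 mm tall
- squeeze: loose clear squeeze bottle, 52 mm across, 150 mm tall
- jar: loose clear jar with a lid, 68 mm across, 85 mm tall
- spatula: loose spatula lying along x on the bench between the two units, blade on the robot's side
- brush: loose brush lying on the bench to the left
- bowl: loose white bowl, 110 mm across, 50 mm tall, to the right
- start_key_top (a point): centre of the top face of the round start key (32 mm diameter, in a grey collar) of the press timer, 22 mm above the box top; at x -12, y -80 mm in the box's frame; it is pressed straight down

How it is judged:
By the outcome, as a careful person would: the job done as asked, in the order asked, and still so for the second after the job is handed in, with the robot touching nothing.
It also fails if it takes over 64 s, if anything falls off the work surface, if the arm or the gripper's body presses on something with over 40 N, if the wrist force passes 120 N, or if a joint passes its speed limit or range.

## Working session

There is one attempt and no reset: what is moved stays moved. The work goes in short steps, each a Python script; the robot and the scene stay as the last script left them, time stands still between calls to the robot, and variables do not carry over. Pictures are saved under pics/ and viewed, and the job is handed in when it is done.

```bash
ls; mkdir -p pics
cat > h.py <<'E'
import numpy as np, cv2
from station import ctrl, get_state, vision, ticket, models
def grab(c,fn=None):
    im,d=vision.grab_frame(c)
    if fn: cv2.imwrite('pics/'+fn,im)
    return im,d
def w(c,u,v,z=None,d=None):
    i=vision.camera_info(c);K=np.array(i['mtx']);R=np.array(i['R']);t=np.array(i['t'])
    r=R.T@np.linalg.inv(K)@[u,v,1];o=-R.T@t
    if z is not None: return o+r*(z-o[2])/r[2]
    return o+r*d
def proj(c,X):
    i=vision.camera_info(c);p=np.array(i['mtx'])@(np.array(i['R'])@np.array(X)+np.array(i['t']))
    return p[:2]/p[2]
E
python3 - <<'E'
from h import *
for c in ['scene','side','wrist']:
    grab(c,c+'0.png')
    for t in ['timer','timer_hub','timer_bar','start_key_top','thaw_bar']:
        print(c,t,[(np.round(r['point']),round(r['p'],2)) for r in models.recognise(c,t)[:2]])
s=get_state();print(s['time'],s['tcp_pos'],s['eef_rot'],s['contact_force'],ctrl.pinch_z)
E
```

```text
pics
scene timer [(array([382., 172.]), 0.62)]
scene timer_hub [(array([386., 173.]), 0.96), (array([298., 170.]), 0.71)]
scene timer_bar [(array([391., 158.]), 0.74)]
scene start_key_top [(array([367., 175.]), 0.61)]
scene thaw_bar [(array([257., 203.]), 0.74)]
side timer [(array([335., 267.]), 0.62)]
side timer_hub [(array([332., 264.]), 0.69)]
side timer_bar [(array([345., 264.]), 0.69)]
side start_key_top [(array([319., 238.]), 0.38)]
side thaw_bar [(array([300., 167.]), 0.6)]
wrist timer [(array([204.,  11.]), 0.94)]
wrist timer_hub [(array([201.,  11.]), 0.57)]
wrist timer_bar [(array([405., 166.]), 0.16)]
wrist start_key_top []
wrist thaw_bar [(array([233., 352.]), 0.61)]
0.9 [ 6.24992188e-01 -1.43897014e-05  2.31307638e-01] [1.26418382e-06 7.07119447e-01 7.07094115e-01 1.56650744e-05] [ 0.27612342  0.00545507 -0.00171095] -0.0187
```

View pics/scene0.png

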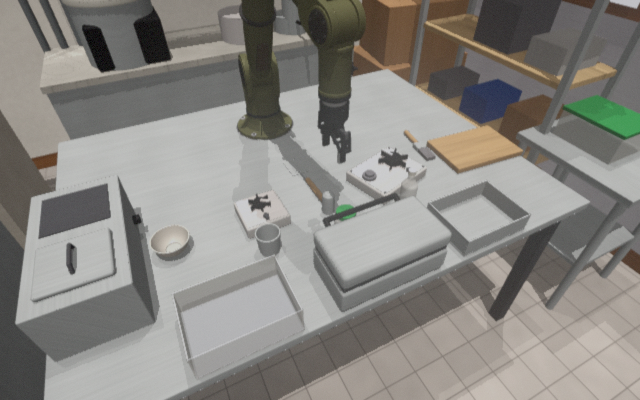

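View pics/side0.png

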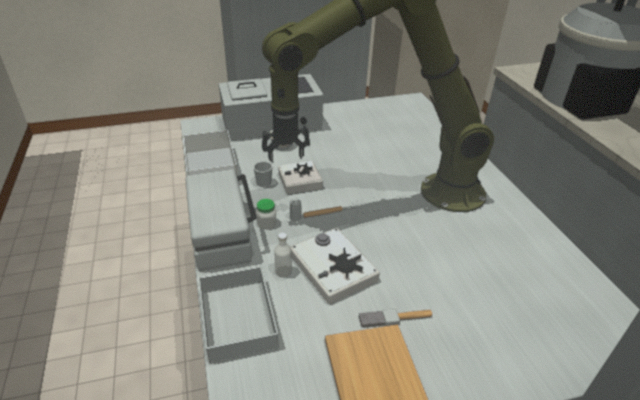

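View pics/wrist0.png

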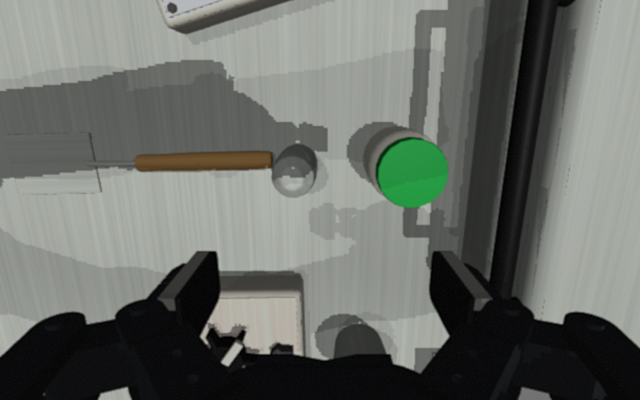

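The scene picture shows the timer on the robot's left: wheel at about (393,160), key at (369,175). The thaw unit is at (262,210). I'll turn the pixels into positions, then look from above with the wrist camera.

Run:
```python
from h import *
print('hub',w('scene',393,158,.06),w('side',346,263,.06))
print('key',w('scene',369,175,.064),w('side',322,239,.064))
h=(w('side',346,263,.06))
print(np.array(vision.camera_info('wrist')['hand_eye']).round(3))
ctrl.close_gripper()
s=get_state();q=s['eef_rot']
for x,y,z in [(h[0]-0.03,h[1]-.12,.3),(h[0]-.05,h[1]-.08,.32)]:
    print(x,y,z,ctrl.ik([x,y,z],q))
```

```text
hub [0.52129283 0.29959684 0.06      ] [0.51625616 0.30547407 0.06      ]
key [0.56904003 0.16984024 0.064     ] [0.55737962 0.19426444 0.064     ]
[[-0.001 -0.963 -0.269  0.068]
 [ 1.    -0.001 -0.    -0.   ]
 [ 0.    -0.269  0.963 -0.143]
 [ 0.     0.     0.     1.   ]]
0.4862561598327808 0.18547407388355142 0.3 [-0.19491039  0.29585589 -0.29683911  1.65250856  0.0912996   1.2068927
 -0.51210799]
0.46625615983278085 0.2254740738835514 0.32 [-0.26692388  0.28071244 -0.31437589  1.61967756  0.09014549  1.25552385
 -0.59774746]
```

```bash
cat >> h.py <<'E'
from scipy.spatial.transform import Rotation as Ro
def wpose(s):
    q=s['eef_rot'];T=np.eye(4);T[:3,:3]=Ro.from_quat([q[1],q[2],q[3],q[0]]).as_matrix();T[:3,3]=s['tcp_pos']
    return T@np.array(vision.camera_info('wrist')['hand_eye'])
def ww(T,u,v,z):
    r=T[:3,:3]@np.linalg.inv(np.array(vision.camera_info('wrist')['mtx']))@[u,v,1];o=T[:3,3]
    return o+r*(z-o[2])/r[2]
def wproj(T,X):
    p=np.array(vision.camera_info('wrist')['mtx'])@(T[:3,:3].T@(np.array(X)-T[:3,3]));return p[:2]/p[2]
E
python3 - <<'E'
from h import *
s=get_state();q=s['eef_rot']
ctrl.movep([0.535,0.22,.30],q)
s=get_state();T=wpose(s);np.save('T1.npy',T)
im,d=grab('wrist','w1.png');np.save('d1.npy',d)
for t,z in [('timer',.042),('timer_hub',.068),('timer_bar',.074),('start_key_top',.064)]:
    for r in models.recognise('wrist',t)[:2]: print(t,np.round(r['point']),round(r['p'],2),ww(T,*r['point'],z).round(4))
s=get_state();print(s['time'],s['tcp_pos'],s['contact_force'],s['width'])
E
```

```text
timer [328. 108.] 0.6 [0.5404 0.2727 0.042 ]
timer_hub [327. 108.] 0.89 [0.5385 0.2735 0.068 ]
timer_bar [305.  80.] 0.92 [0.5165 0.3009 0.074 ]
timer_bar [476. 147.] 0.41 [0.6935 0.2343 0.074 ]
start_key_top [335. 194.] 0.57 [0.5474 0.1815 0.064 ]
2.8917 [0.53561147 0.21853566 0.29944545] [ 0.25782287 -0.68066778  0.0150135 ] -0.0002920912797802238
```

View pics/w1.png

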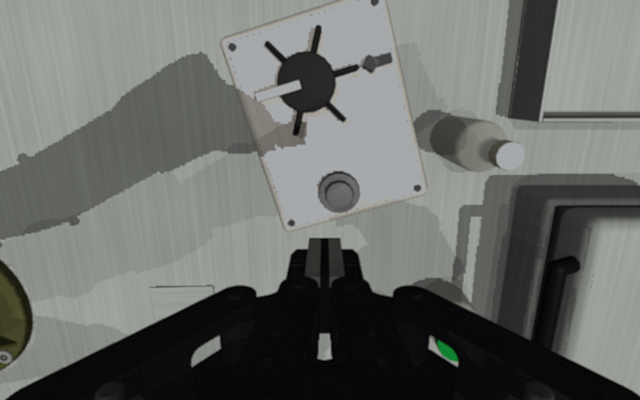

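The wheel is at about (307,82), the bar end at (257,97), the pointer at (372,63) and the key at (338,191). The bar is opposite the pointer, so it is 3 clicks from 0. Next I'll fit the box pose.

Run:
```python
from h import *
T=np.load('T1.npy');im=cv2.imread('pics/w1.png')
for n,u,v,z in [('TLscrew',233,47,.042),('TRscrew',375,3,.042),('BRscrew',417,188,.042),('BLscrew',292,222,.042),('hub',307,82,.066),('bar',257,97,.074),('key',339,192,.064),('TL',221,40,.042),('BR',427,190,.042),('BL',289,231,.042),('ptr',362,65,.054)]:
    print(n,ww(T,u,v,z).round(4))
# fit: seg white plate + model
from scipy.optimize import least_squares
def model(p,ps):
    c,s=np.cos(p[2]),np.sin(p[2]); return [wproj(T,[p[0]+c*x-s*y,p[1]+s*x+c*y,z]) for x,y,z in ps]
ps=[(-.012,.045,.068),(-.062,.045,.074),(-.012,-.08,.064),(-.09,.115,.042),(.09,-.115,.042),(-.09,-.115,.042),(.048,.045,.054)]
uv=np.array([(307,82),(257,97),(339,192),(221,40),(427,190),(289,231),(362,65)])
r=least_squares(lambda p:(np.array(model(p,ps))-uv).ravel(),[.54,.26,.2],loss='soft_l1')
print(r.x,r.fun.reshape(-1,2).round(1))
p=r.x;c,s=np.cos(p[2]),np.sin(p[2])
np.save('box.npy',p)
B=lambda x,y:(p[0]+c*x-s*y,p[1]+s*x+c*y)
print('hub',B(-.012,.045),'key',B(-.012,-.08))
big=cv2.resize(im[0:250,180:460],None,fx=2.8,fy=2.4,interpolation=cv2.INTER_CUBIC)
for q in model(p,ps+[(.09,.115,.042)]):
    cv2.circle(big,(int((q[0]-180)*2.8),int(q[1]*2.4)),4,(0,0,255),1)
cv2.imwrite('pics/fit1.png',big)
```

```text
TLscrew [0.44   0.3358 0.042 ]
TRscrew [0.588 0.377 0.042]
BRscrew [0.6441 0.1818 0.042 ]
BLscrew [0.4966 0.1401 0.042 ]
hub [0.5184 0.2996 0.066 ]
bar [0.4684 0.2851 0.074 ]
key [0.5519 0.1833 0.064 ]
TL [0.4279 0.3427 0.042 ]
BR [0.6559 0.1793 0.042 ]
BL [0.4926 0.1285 0.042 ]
ptr [0.5751 0.3166 0.054 ]
[0.5423656  0.2605839  0.30117335] [[-1.  -0.5]
 [ 1.4 -0.1]
 [ 2.4  2.3]
 [-5.5 -1. ]
 [ 5.4  1.5]
 [-1.6  3.4]
 [-0.2 -1.3]]
hub (np.float64(0.517556888507088), np.float64(0.29999871335375816)) key (np.float64(0.5546370074440672), np.float64(0.18062507815896534))
```

View pics/fit1.png

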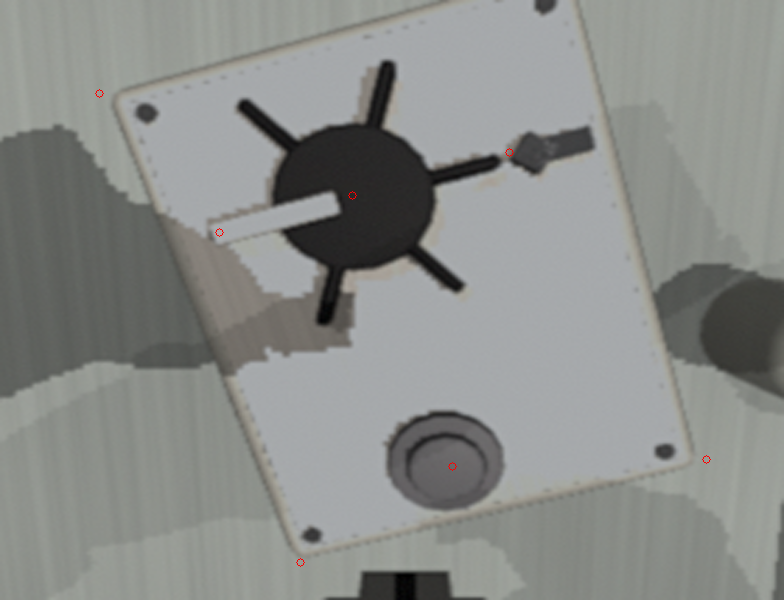

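```bash
cat >> h.py <<'E'
HUB=np.array([.5185,.2990]);KEY=np.array([.552,.180]);YAW=np.rad2deg(.274);RAD=.047
def quat(a):
    a=np.deg2rad(a);c,s=np.cos(a),np.sin(a)
    q=Ro.from_matrix(np.array([[c,s,0],[s,-c,0],[0,0,-1]])).as_quat();return [q[3],q[0],q[1],q[2]]
def P(a,z,r=RAD): 
    t=np.deg2rad(a);return [HUB[0]+r*np.cos(t),HUB[1]+r*np.sin(t),z]
E
python3 - <<'E'
from h import *
for a in (166,148,112): print(a,np.array(ctrl.ik(P(a,.056),quat(a))).round(2))
ctrl.movep(P(165.7,.12),quat(160))
s=get_state();T=wpose(s)
im,d=grab('wrist','w2.png')
print(s['time'],s['tcp_pos'],s['contact_force'],s['wrist_torque'])
for n,X in [('hub',[*HUB,.068])]+[(k,P(YAW+k,.068,.055)) for k in range(0,360,60)]: print(n,wproj(T,X).round())
print('tip',wproj(T,s['tcp_pos']),wproj(T,P(165.7,.056)))
grab('scene','s2.png')
E
```

```text
166 [-0.32  0.65 -0.48  1.87  0.43  0.73  0.28]
148 [-0.38  0.65 -0.41  1.84  0.37  0.73  0.02]
112 [-0.45  0.67 -0.31  1.76  0.28  0.76 -0.52]
3.7417 [0.47418373 0.31014595 0.12056618] [ 1.23112399 -0.36753422  0.17031497] [-0.0275475   0.01684636 -0.05625992]
hub [333. 287.]
0 [382. 348.]
60 [422. 278.]
120 [372. 210.]
180 [278. 219.]
240 [245. 295.]
300 [298. 355.]
tip [325.12471295 256.74952135] [324.92621622 208.95963783]
```

View pics/w2.png

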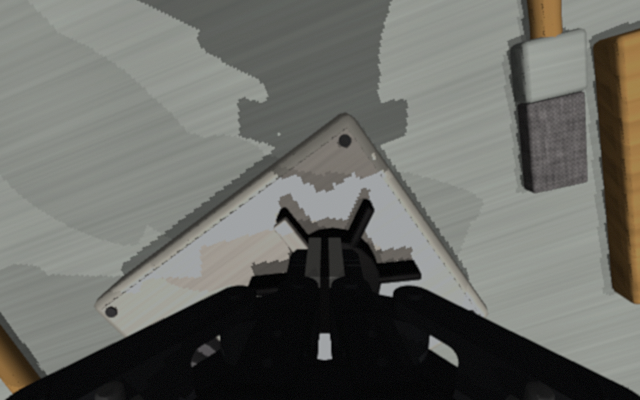

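The fin ends at (368,207) and (283,215) match the predictions within about 5 px, and the fingertip sits over the gap between them. I'll lower it and push in small arc steps while watching the force.

```bash
cat >> h.py <<'E'
def push(end=110,step=6):
    ctrl.movel(P(163,.056),quat(158))
    f0=np.array(get_state()['contact_force']);print('f0',f0.round(2))
    a=163.;peak=0
    while a>end:
        a-=step if a>150 else 4
        ctrl.movel(P(a,.056),quat(a if a<158 else 158),max_speed=.06)
        s=get_state();f=np.array(s['contact_force'])-f0
        t=np.deg2rad(a);ft=f[:2]@[-np.sin(t),np.cos(t)];p=np.array(s['tcp_pos'][:2])-HUB
        print(round(a),'ft %.1f fr %.1f fz %.1f ang %.1f r %.4f t %.1f'%(ft,f[:2]@[np.cos(t),np.sin(t)],f[2],np.rad2deg(np.arctan2(p[1],p[0])),np.hypot(*p),s['time']))
        peak=max(peak,ft)
        if peak>1.2 and ft<0.3*peak and a<125: break
    return a
E
python3 - <<'E'
from h import *
a=push()
s=get_state();T=wpose(s);grab('wrist','w3.png');grab('side','s3.png')
E
```

```text
f0 [-0.79 -0.16 -0.04]
157 ft 1.6 fr -0.5 fz 3.2 ang 157.0 r 0.0466 t 4.7
151 ft 2.9 fr 0.2 fz 2.7 ang 151.0 r 0.0469 t 4.9
145 ft 1.3 fr -0.2 fz 0.8 ang 145.1 r 0.0471 t 5.2
141 ft 0.6 fr -1.0 fz 0.2 ang 141.0 r 0.0470 t 5.4
137 ft -0.0 fr 0.5 fz -0.2 ang 136.8 r 0.0470 t 5.7
133 ft -1.2 fr -0.5 fz -0.6 ang 132.7 r 0.0470 t 5.9
129 ft -0.9 fr -0.3 fz 0.6 ang 128.6 r 0.0469 t 6.2
125 ft -2.4 fr -0.4 fz -1.2 ang 123.9 r 0.0472 t 6.4
121 ft -2.8 fr -0.1 fz -0.3 ang 120.4 r 0.0471 t 6.7
```

View pics/w3.png

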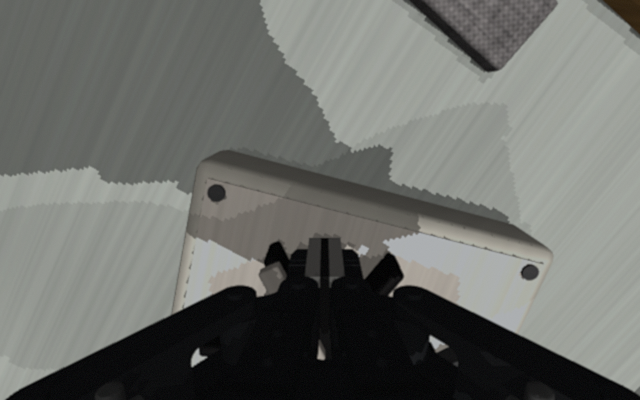

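Run:
```python
from h import *
s=get_state();T=wpose(s);print(s['tcp_pos'],s['contact_force'],s['time'])
for a in (150,145,140,135.7,130): print(a,wproj(T,P(a,.074,.05)).round(),'next',wproj(T,P(a-60,.068,.055)).round())
```

```text
[0.49451286 0.33939641 0.05610468] [ 2.32428862  1.58346642 -0.50355021] 6.7833
150 [263. 284.] next [394. 269.]
145 [273. 279.] next [403. 275.]
140 [283. 275.] next [412. 281.]
135.7 [292. 273.] next [419. 287.]
130 [304. 271.] next [427. 296.]
```

View pics/s3.png

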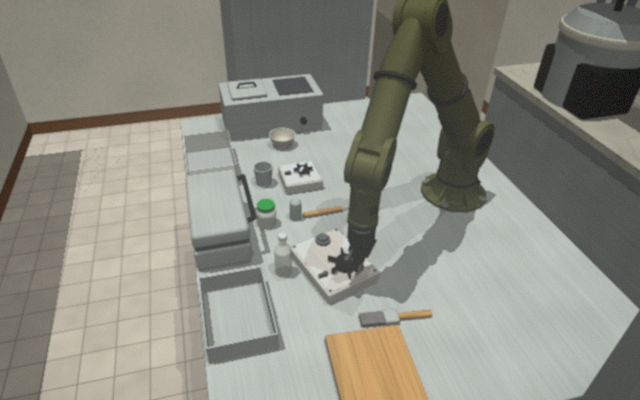

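The finger widens above its tip and nearly fills the gap, so the bar is held at about 147°, past half-way and 11° short of the click. Lifting should let it snap in. For the next clicks I'll work shallower and farther out.

```bash
cat >> h.py <<'E'
def look(fn):
    ctrl.movep([HUB[0]+.015,HUB[1]-.085,.26],quat(90))
    ctrl.pause(.15)
    s=get_state();T=wpose(s);grab('wrist',fn)
    print('t',s['time'],s['contact_force'])
    print('hub',wproj(T,[*HUB,.068]).round(),[(k,wproj(T,P(YAW+k,.074,.05)).round().tolist()) for k in range(0,360,60)])
    for r in models.recognise('wrist','timer_bar')[:2]:
        p=ww(T,*r['point'],.074)[:2]-HUB;print('bar',np.round(r['point']),round(r['p'],2),'box ang %.0f r %.3f'%(np.rad2deg(np.arctan2(p[1],p[0]))-YAW,np.hypot(*p)))
E
python3 - <<'E'
from h import *
s=get_state();p=np.array(s['tcp_pos']);ctrl.movel([p[0],p[1],.11])
look('w4.png')
E
```

```text
t 8.2583 [ 0.27692988 -0.48638504 -0.30249225]
hub [310.  78.] [(0, [365.0, 61.0]), (60, [324.0, 17.0]), (120, [267.0, 34.0]), (180, [256.0, 93.0]), (240, [297.0, 133.0]), (300, [350.0, 118.0])]
bar [308.  76.] 0.69 box ang 128 r 0.002
```

View pics/w4.png

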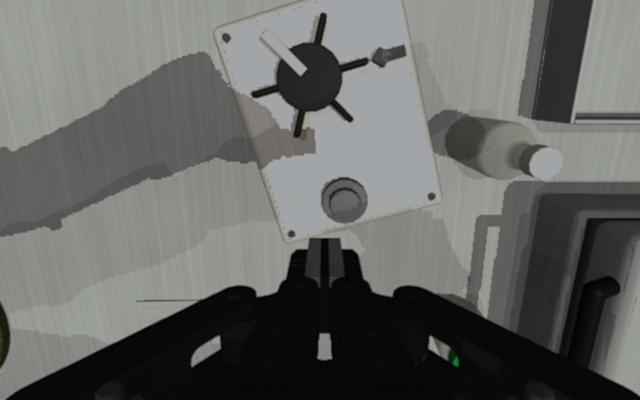

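The picture shows one click done: the bar end is at about (264,34), which is box 120°. Next is the second click.

```bash
cat >> h.py <<'E'
def push2(end=108,r=.056,z=.060,start=165.7):
    ctrl.movep(P(start,.11,r),quat(160))
    ctrl.movel(P(start,z,r),quat(160),max_speed=.1)
    ctrl.pause(.1);f0=np.array(get_state()['contact_force']);print('f0',f0.round(2))
    a=start;peak=0
    while a>end:
        a-=4
        ctrl.movel(P(a,z,r),quat(min(a,160)),max_speed=.06)
        s=get_state();f=np.array(s['contact_force'])-f0
        t=np.deg2rad(a);ft=f[:2]@[-np.sin(t),np.cos(t)]
        print(round(a),'ft %.1f fr %.1f fz %.1f t %.1f'%(ft,f[:2]@[np.cos(t),np.sin(t)],f[2],s['time']))
        peak=max(peak,ft)
        if peak>1.5 and ft<-0.3 and a<132: break
    ctrl.movel(P(a,.11,r))
E
python3 - <<'E'
from h import *
push2()
look('w5.png')
E
```

```text
f0 [-0.14 -0.04  0.42]
162 ft 0.8 fr -0.5 fz -0.4 t 10.2
158 ft 0.6 fr -0.2 fz -0.6 t 10.4
154 ft 2.0 fr -0.6 fz 0.4 t 10.7
150 ft 1.2 fr 0.4 fz -0.2 t 10.9
146 ft 1.9 fr 0.8 fz -1.1 t 11.2
142 ft 1.1 fr 1.6 fz -0.5 t 11.4
138 ft 1.1 fr 0.1 fz -0.7 t 11.7
134 ft 0.2 fr 0.1 fz -0.8 t 11.9
130 ft 0.0 fr -0.6 fz -0.2 t 12.2
126 ft -1.9 fr 0.5 fz -0.9 t 12.4
t 13.8667 [ 0.18935913 -0.80979378 -0.20679934]
hub [310.  78.] [(0, [365.0, 61.0]), (60, [324.0, 17.0]), (120, [267.0, 34.0]), (180, [256.0, 94.0]), (240, [297.0, 133.0]), (300, [350.0, 118.0])]
bar [309.  73.] 0.64 box ang 79 r 0.004
```

View pics/w5.png

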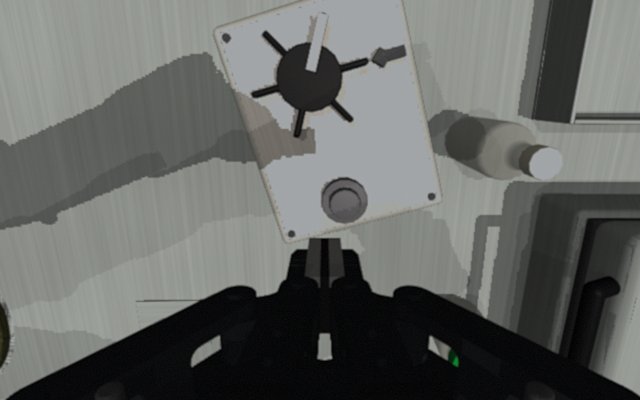

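The second click is done: the bar end is at about (322,14), which is box 60°. I'll do the last one the same way.

Run:
```python
from h import *
push2()
look('w6.png')
```

```text
f0 [ 0.27 -0.51 -1.01]
162 ft 0.1 fr 0.3 fz 1.0 t 15.8
158 ft -0.2 fr 0.5 fz 1.6 t 16.0
154 ft -0.5 fr 1.0 fz 0.9 t 16.3
150 ft 2.2 fr 0.4 fz 2.4 t 16.5
146 ft 1.4 fr 1.5 fz 0.9 t 16.8
142 ft 2.2 fr 1.3 fz 0.9 t 17.0
138 ft 2.4 fr -0.0 fz 0.7 t 17.3
134 ft 1.5 fr 1.0 fz 1.5 t 17.5
130 ft 1.2 fr 1.3 fz 0.7 t 17.8
126 ft -0.2 fr 0.3 fz 1.0 t 18.0
122 ft -0.8 fr 0.5 fz 0.5 t 18.3
t 19.725 [-0.06932183 -0.3272946  -0.92253038]
hub [310.  78.] [(0, [365.0, 61.0]), (60, [324.0, 17.0]), (120, [267.0, 35.0]), (180, [256.0, 94.0]), (240, [297.0, 133.0]), (300, [350.0, 118.0])]
bar [311.  76.] 0.84 box ang 30 r 0.002
```

View pics/w6.png

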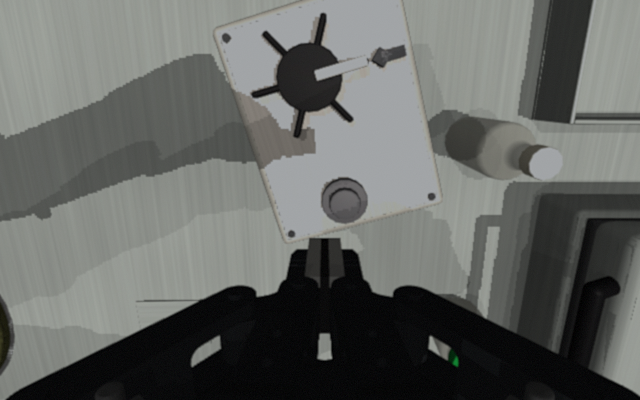

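The bar lies along the pointer. Now I'll press the key, seen at (344,200).

Run:
```python
from h import *
s=get_state();T=wpose(s);k=ww(T,344,200,.064);print('key cam',k,'model',KEY)
k=(k[:2]+np.array([.5523,.1784]))/2
ctrl.movep([*k,.095],quat(90))
s=get_state();print(s['tcp_pos'],s['time'])
ctrl.movel([*k,.070],max_speed=.08);ctrl.pause(.3);f0=np.array(get_state()['contact_force'])
z=.070;
while z>.0545:
    z-=.001; ctrl.movel([*k,z],max_speed=.03);ctrl.pause(.1)
    s=get_state();f=np.array(s['contact_force'])-f0;print(round(z,4),np.round(s['tcp_pos'][2],4),f.round(1))
    if f[2]>7: break
ctrl.pause(.3);grab('side','s7.png');s=get_state();print(s['tcp_pos'],np.array(s['contact_force'])-f0)
ctrl.movel([*k,.11],max_speed=.08)
look('w7.png')
```

```text
key cam [0.55183605 0.18347836 0.064     ] model [0.552 0.18 ]
[0.55273101 0.18176575 0.09580119] 20.5417
0.069 0.069 [-1.   0.3  0.5]
0.068 0.0679 [-1.4  0.7  0.3]
0.067 0.067 [-0.1  1.   0.1]
0.066 0.066 [-1.3  1.1  0.2]
0.065 0.065 [-0.2  0.5  0.4]
0.064 0.0641 [0.5 1.3 1.3]
0.063 0.0631 [-0.2  1.3  2.8]
0.062 0.0621 [-0.6  0.4  3.6]
0.061 0.0611 [0.3 1.2 3.5]
0.06 0.0601 [0.6 1.  4.5]
0.059 0.0591 [0.7 0.  4.8]
0.058 0.0581 [-0.1  0.3  5.5]
0.057 0.058 [-1.6 -0.5 14.1]
[0.55225651 0.18100994 0.05799586] [-2.29435305 -0.3890688  13.99014837]
t 27.8333 [-0.09954527  0.49748632 -0.75014387]
hub [309.  76.] [(0, [364.0, 59.0]), (60, [322.0, 14.0]), (120, [266.0, 32.0]), (180, [254.0, 91.0]), (240, [296.0, 131.0]), (300, [348.0, 116.0])]
bar [307.  70.] 0.85 box ang 89 r 0.004
```

View pics/w7.png

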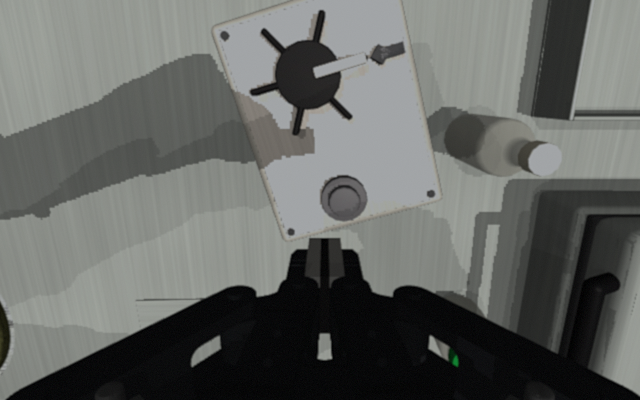

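The key reached its stop at 6 mm of travel, with the force climbing along the spring to 5.5 N and then 14 N at the stop. It has come up again at (344,199), and the bar is still on the pointer at (367,59). The arm is clear, so I'll hand the job in.

Run:
```python
from h import *
grab('scene','s8.png');print(get_state()['time']);ticket.close_job()
```

```text
27.9833
the job is handed in; nothing more can be done
```

View pics/s8.png

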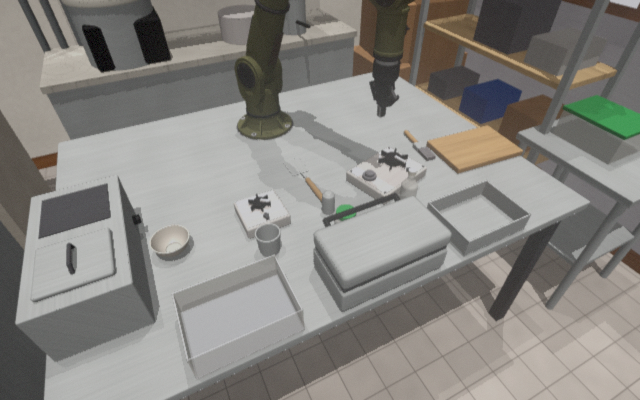

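The timer is set and started. I flicked the large wheel three clicks clockwise with the shut fingertips, at about 2–3 N, checking with the wrist camera after each click. I then pressed the start key down to its stop: 6 mm of travel, 5.5 N just before the stop and 14 N against it. After that I let the key come up.

- **Final state:** The last wrist picture showed the bar on the pointer and the key in view as before the press. I judged that it had come up from the picture and did not measure its height. The arm was clear, and the job was handed in at 28 s.
- **Surroundings:** In the last scene picture the smaller unit and the loose things look where they were.
- **Checks that disagreed:** On the first click the finger nearly filled the gap and held the wheel about 11° short until I lifted it; for the next two I worked shallower and farther out. The network's point for the bar kept landing near the hub, so I read the bar's position from the pictures by eye. The key's measured and modelled centres differed by about 5 mm, so I pressed midway between them.

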